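# Move the spice shakers to the serving rack in reverse order

## Task

Move the four spice shakers from the grey metal rack to the wooden rack, one in each place, in reverse order as counted from the red end blocks: the shaker that starts nearest the metal rack's red block ends farthest from the wooden rack's red block, and so on, so that the last becomes the nearest. Keep the shakers upright and set them down gently, without dropping them, so that all four stand on the floor of their places, released.

Things in the scene. Friction and masses are not known exactly. Their poses are not given: they have to be found in the camera images.
- steel_rack: The grey metal rack, fixed: open box 268 mm long (x) by 70 wide (y), walls 32 high, 4 thick, with 4 places in a row, each 62 mm square, centred at x = -99, -33, 33, 99 mm, y = 0. Origin: centre of underside; floor of places 4 mm above. Red block 44 high at the x = -145 mm end, next to place x = -99. Holds the four shakers at the start, in any order; left or right of the middle.
- wood_rack: The brown wooden rack, fixed: open box 268 mm long (x) by 70 wide (y), walls 32 high, 4 thick, with 4 places in a row, each 62 mm square, centred at x = -99, -33, 33, 99 mm, y = 0. Origin: centre of underside; floor of places 4 mm above. Red block 44 high at the x = -145 mm end, next to place x = -99. Empty at the start; on the other side of the middle.
- shaker_yellow: Loose round spice shaker, upright: steel body 44 mm in diameter and 80 mm high, with a yellow lid 45 mm in diameter above it, 106 mm high in all, about 0.22 kg. Origin: centre of the underside; z is up its axis. Grip it anywhere round the body or lid.
- shaker_green: Loose round spice shaker, upright: steel body 44 mm in diameter and 80 mm high, with a green lid 45 mm in diameter above it, 106 mm high in all, about 0.22 kg. Origin: centre of the underside; z is up its axis. Grip it anywhere round the body or lid.
- shaker_blue: Loose round spice shaker, upright: steel body 44 mm in diameter and 80 mm high, with a blue lid 45 mm in diameter above it, 106 mm high in all, about 0.22 kg. Origin: centre of the underside; z is up its axis. Grip it anywhere round the body or lid.
- shaker_black: Loose round spice shaker, upright: steel body 44 mm in diameter and 80 mm high, with a black lid 45 mm in diameter above it, 106 mm high in all, about 0.22 kg. Origin: centre of the underside; z is up its axis. Grip it anywhere round the body or lid.
- tab_yellow: Fixed yellow tab, a plate 36 x 22 x 4 mm on the long side (y = +46 mm) of the metal rack, beside the place where the shaker with the yellow lid starts; it stays there and so remembers the starting order. Origin: centre of the plate's underside, 24 mm above the counter; x along the rack's row.
- tab_green: Fixed green tab, a plate 36 x 22 x 4 mm on the long side (y = +46 mm) of the metal rack, beside the place where the shaker with the green lid starts; it stays there and so remembers the starting order. Origin: centre of the plate's underside, 24 mm above the counter; x along the rack's row.
- tab_blue: Fixed blue tab, a plate 36 x 22 x 4 mm on the long side (y = +46 mm) of the metal rack, beside the place where the shaker with the blue lid starts; it stays there and so remembers the starting order. Origin: centre of the plate's underside, 24 mm above the counter; x along the rack's row.
- tab_black: Fixed black tab, a plate 36 x 22 x 4 mm on the long side (y = +46 mm) of the metal rack, beside the place where the shaker with the black lid starts; it stays there and so remembers the starting order. Origin: centre of the plate's underside, 24 mm above the counter; x along the rack's row.

How it is judged:
At the end, for the whole second after the job is handed in: Each shaker stands at rest in the wooden rack, its place counted from the red block the reverse of its starting place in the metal rack; within 13 mm of the place's centre along and across the row, underside within 5 mm of the place's floor, tilted under 0.1 rad (((x of tab_yellow in the frame of steel_rack between -0.119 and -0.079 m and x of shaker_yellow in the frame of wood_rack between 0.086 and 0.112 m) or (x of tab_yellow in the frame of steel_rack between -0.053 and -0.013 m and x of shaker_yellow in the frame of wood_rack between 0.02 and 0.046 m) or (x of tab_yellow in the frame of steel_rack between 0.013 and 0.053 m and x of shaker_yellow in the frame of wood_rack between -0.046 and -0.02 m) or (x of tab_yellow in the frame of steel_rack between 0.079 and 0.119 m and x of shaker_yellow in the frame of wood_rack between -0.112 and -0.086 m)) and y of shaker_yellow in the frame of wood_rack between -0.013 and 0.013 m and z of shaker_yellow in the frame of wood_rack between -0.001 and 0.009 m and angle between each of shaker_yellow, shaker_green, shaker_blue, shaker_black's own z axis and vertical below 0.1 rad and linear speed of each of shaker_yellow, shaker_green, shaker_blue, shaker_black below 0.02 m/s and ((x of tab_green in the frame of steel_rack between -0.119 and -0.079 m and x of shaker_green in the frame of wood_rack between 0.086 and 0.112 m) or (x of tab_green in the frame of steel_rack between -0.053 and -0.013 m and x of shaker_green in the frame of wood_rack between 0.02 and 0.046 m) or (x of tab_green in the frame of steel_rack between 0.013 and 0.053 m and x of shaker_green in the frame of wood_rack between -0.046 and -0.02 m) or (x of tab_green in the frame of steel_rack between 0.079 and 0.119 m and x of shaker_green in the frame of wood_rack between -0.112 and -0.086 m)) and y of shaker_green in the frame of wood_rack between -0.013 and 0.013 m and z of shaker_green in the frame of wood_rack between -0.001 and 0.009 m and ((x of tab_blue in the frame of steel_rack between -0.119 and -0.079 m and x of shaker_blue in the frame of wood_rack between 0.086 and 0.112 m) or (x of tab_blue in the frame of steel_rack between -0.053 and -0.013 m and x of shaker_blue in the frame of wood_rack between 0.02 and 0.046 m) or (x of tab_blue in the frame of steel_rack between 0.013 and 0.053 m and x of shaker_blue in the frame of wood_rack between -0.046 and -0.02 m) or (x of tab_blue in the frame of steel_rack between 0.079 and 0.119 m and x of shaker_blue in the frame of wood_rack between -0.112 and -0.086 m)) and y of shaker_blue in the frame of wood_rack between -0.013 and 0.013 m and z of shaker_blue in the frame of wood_rack between -0.001 and 0.009 m and ((x of tab_black in the frame of steel_rack between -0.119 and -0.079 m and x of shaker_black in the frame of wood_rack between 0.086 and 0.112 m) or (x of tab_black in the frame of steel_rack between -0.053 and -0.013 m and x of shaker_black in the frame of wood_rack between 0.02 and 0.046 m) or (x of tab_black in the frame of steel_rack between 0.013 and 0.053 m and x of shaker_black in the frame of wood_rack between -0.046 and -0.02 m) or (x of tab_black in the frame of steel_rack between 0.079 and 0.119 m and x of shaker_black in the frame of wood_rack between -0.112 and -0.086 m)) and y of shaker_black in the frame of wood_rack between -0.013 and 0.013 m and z of shaker_black in the frame of wood_rack between -0.001 and 0.009 m); the robot touches nothing.
It fails at once if a shaker is tipped by more than 0.7 rad (angle between any of shaker_yellow, shaker_green, shaker_blue, shaker_black's own z axis and vertical above 0.7 rad).
It fails at once if a shaker is dropped: it moves faster than 0.7 m/s with its underside less than 20 mm above the counter (a fall of some 25 mm) ((linear speed of shaker_yellow above 0.7 m/s and height (world z) of shaker_yellow below 0.02 m) or (linear speed of shaker_green above 0.7 m/s and height (world z) of shaker_green below 0.02 m) or (linear speed of shaker_blue above 0.7 m/s and height (world z) of shaker_blue below 0.02 m) or (linear speed of shaker_black above 0.7 m/s and height (world z) of shaker_black below 0.02 m)).
It also fails if it takes over 115 s, if anything falls off the work surface, if the arm or the gripper's body presses on something with over 40 N, if the wrist force passes 120 N, or if a joint passes its speed limit or range.

## Robot

A 6-joint arm with a two-finger parallel gripper is mounted at the origin on the work surface. World frame = base frame: x ahead of the robot, y to its left, z up, the work surface at z = 0. Lengths are in m, angles in rad, forces in N, time in s.
With the tool pointing down it reaches from about 0.3 to 0.875 m from the base axis. Payload 6.4 kg.
Tool frame: the origin (TCP) lies at the centre of the arm's flange, where the gripper is bolted on; the fingertips stand 173 mm ahead of it and the grasp point (between the pads) lies 155 mm ahead of it; z points along the fingers, y is the line along which they close (so a half turn about z gives the same grasp; the last joint's range is limited). The gripper opens to 85 mm and grips with 20 to 120 N. Pads are 22 mm wide; open, the fingers measure 114 mm over their backs; the gripper's body (76 mm by 85 mm) begins 54 mm behind the grasp point. The pads swing forward as they close: fully open they stand 13 mm farther back than shut.
Start: joints at [-1.468, 0.181, 1.607, -0, 1.354, -0.206], TCP at [0.175, -0.548, 0.405] pointing down, gripper open.
Joint ranges: [-2.99, 2.99], [-0.89, 2.07], [0.3, 2.58], [-1.14, 4.28], [0, 2.63], [-3.12, 3.12]. Speed limits (rad/s): [2.57, 2.57, 3.01, 3.14, 3.14, 3.14].

## Interface

Orientations are given as a unit quaternion [w, x, y, z].
In Python, from bench import get_obs, camera, get_calibration, hand_in gives the robot as it stands. The module is installed in compiled form; this text tells all that it offers.
- The arm moves only by the tool drive_tool, never from a script. Its argument "increments" is a list of rows, each a list of 2 entries, a list of its own where there are three numbers: the shift along the tool's x, y, z normalised to -1 to 1, where 1 is 250 mm, then the turn about the tool's z normalised to -1 to 1, where 1 is 90 degrees. A call has exactly 8 rows; each row is the pose to reach, as a shift and turn from the pose commanded when the call began, along the tool's axes at that moment; what a row does not reach only later rows make up. A row lasts 1/8 s, in which the tool goes at most 62.5 mm and 10.7 degrees, less where a joint would pass 70% of its speed; a pose out of reach is approached as far as the arm can. A call with a number of a shift or a turn outside -1 to 1 is refused whole. A call with a gripper value outside its range is refused whole. "claw" is the closure, from 0 (fully open) to 1 (shut), set as the call begins (left out, the last holds). The fingers move at their own pace and stop on an object; the grip force is fixed at half the most. Time passes only in rows, so rows that repeat a pose let the fingers close, or fill a call up. It gives the time, the measured TCP pose, the force and the opening at its end, in the units of the state.
- get_obs(): the state, without advancing time (a new reading comes with each control period).
- camera(name): name is "scene" or "top" or "wrist"; returns the picture (420x560x3 uint8, blue, green, red); there is no depth.
- get_calibration(name): a dict with "K" (3x3 intrinsics, pixels), "k1" (the pictures are not rectified: a ray, as slopes to the right and down, at radius r is drawn at 1 + k1 r^2 times it, then the intrinsics apply), "origin" and "orientation" of the camera in the world. Camera axes: x right, y down, z forward; pixel columns grow to the right and rows downward; lengths in m; the calibration is good to about 2 mm. A picture is of the moment at which its call begins: read the wrist's pose just before it. get_calibration takes no time and is no camera call; for the wrist camera it gives the pose at the moment of the call.
- hand_in(): hands the job in, once; it reports no verdict.
The state is a dict: "time_s": time; "q": joint angles; "dq": joint speeds; "joint_efforts": joint torques, N m; "eef_pos": TCP position; "eef_rot": TCP orientation; "wrist_force": force on the tool from outside, world axes, zero at the start; "torque": the same for the moment, N m; "opening": opening from 0.0 (shut) to 1.0 (fully open).
Only numpy, scipy, OpenCV 4.12 (cv2) and the standard library are available. Lean on these libraries where they do the work, as an engineer would, in place of code of your own. Each camera call takes 0.05 s, during which the arm holds its last target. There are 200 camera calls.

## Working session

There is one attempt and no reset: what is moved stays moved. The work goes in short steps, Python scripts to look and compute and a tool call to move; the robot and the scene stay as the last step left them, time stands still between calls to the robot, and variables do not carry over. Pictures are saved under pics/ and viewed, on a budget of 14 in all, crops included, one or two more only if the job needs it, and the job is handed in when it is done.

Besides the shell and the picture viewer there is one more tool, called after "Request:" by a JSON object that holds its "method" and its "body". drive_tool: Moves the arm, as the interface text tells. Its arguments: {"type":"object","properties":{"increments":{"type":"array","items":{"type":"array"}},"claw":{"type":"number"}},"required":["increments"]}

```bash
mkdir -p pics; python3 - <<'E'
from bench import *
import cv2
print(get_obs())
for n in("top","scene"):
    cv2.imwrite(f"pics/{n}0.png",camera(n)); print(n,get_calibration(n))
print(get_calibration("wrist"))
E
```

```text
{'time_s': 0.0, 'q': array([-1.46826768e+00,  1.81519364e-01,  1.60803744e+00, -1.08504912e-05,
        1.35381766e+00, -2.06328648e-01]), 'dq': array([-1.36331199e-04,  3.84217203e-04, -1.51688206e-03,  1.49143809e-04,
       -5.39039940e-04, -8.34968417e-05]), 'joint_efforts': array([ 1.74363788e-03, -4.44870579e+01, -3.51336551e+01, -3.07087448e-04,
        9.08013317e-03,  3.12218219e-06]), 'eef_pos': array([ 0.17475421, -0.54751861,  0.40378186]), 'eef_rot': array([-8.89982379e-04,  9.88099002e-01,  1.53816669e-01,  4.09274675e-05]), 'wrist_force': array([0.59758913, 0.00762274, 0.39449552]), 'torque': array([-0.02978087, -0.03230716,  0.00225628]), 'opening': 0.9983695154499426}
top {'K': array([[439.48626512,   0.        , 283.02854188],
       [  0.        , 439.48626512, 210.03176411],
       [  0.        ,   0.        ,   1.        ]]), 'k1': -0.01309635979619272, 'origin': array([0.45171101, 0.01063697, 0.82885487]), 'orientation': array([-0.02840518,  0.71539554, -0.69664238,  0.04573585])}
scene {'K': array([[535.03759682,   0.        , 285.02019153],
       [  0.        , 535.03759682, 213.10345041],
       [  0.        ,   0.        ,   1.        ]]), 'k1': -0.009159883777606617, 'origin': array([1.117907  , 0.54979191, 0.73857547]), 'orientation': array([-0.16628532,  0.36196971,  0.83508387, -0.37942332])}
{'K': array([[301.49363522,   0.        , 278.04664541],
       [  0.        , 301.49363522, 208.73679948],
       [  0.        ,   0.        ,   1.        ]]), 'k1': -0.016222900747408026, 'origin': array([ 0.25426982, -0.52213914,  0.37277985]), 'orientation': array([ 0.13241865,  0.79654221, -0.58179351, -0.09747879])}
```

View pics/top0.png

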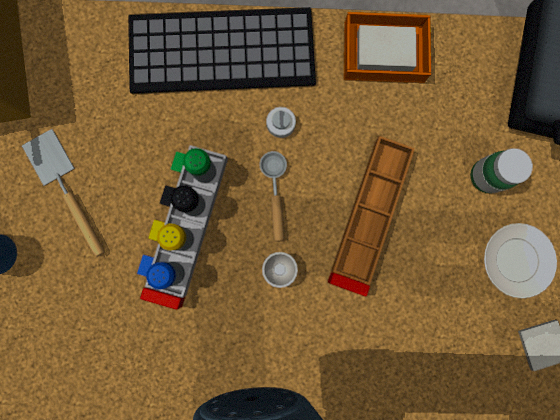

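The top view shows the metal rack on the left (y>0). Its red block is at about (162,298), and the order from red is blue (160,275), yellow (171,236), black (184,199), green (197,161). The wooden rack is on the right, with its red block at (349,284). I'll enlarge the picture for corners.

```bash
python3 - <<'E'
import cv2
a=cv2.imread("pics/top0.png")
cv2.imwrite("pics/c0.png",cv2.hconcat([cv2.resize(a[130:316,x:x+120],None,fx=3.2,fy=3.2,interpolation=cv2.INTER_CUBIC) for x in (125,310)]))
E
```

```text
(no output)
```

View pics/c0.png

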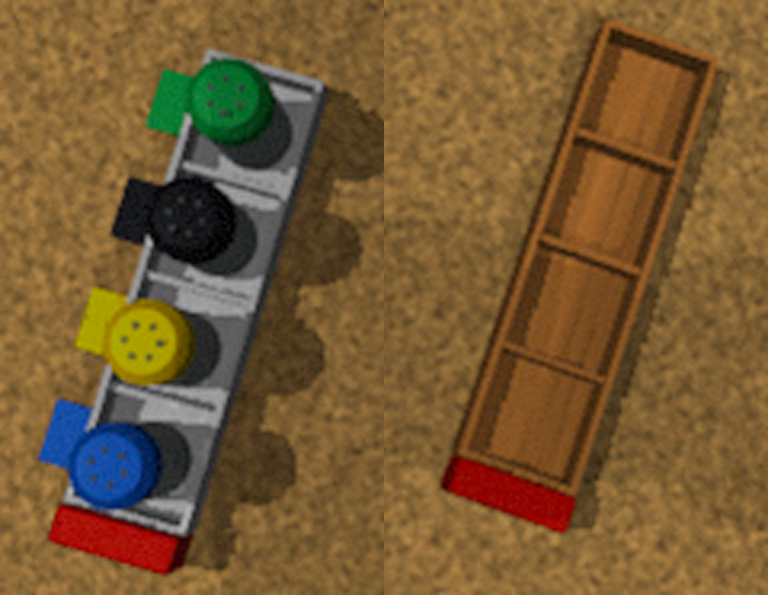

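```bash
cat > h.py <<'E'
import numpy as np, cv2
from bench import *
from scipy.spatial.transform import Rotation as R
from scipy.optimize import least_squares
def rot(q): return R.from_quat(np.roll(q,-1)).as_matrix()
def ray(c,px,z):
    """world point at height z seen at pixel px"""
    K=c["K"]; d=(np.array(px,float)-K[:2,2])/K[0,0]; s=d.copy()
    for _ in range(8): s=d/(1+c["k1"]*(s@s))
    v=rot(c["orientation"])@np.r_[s,1]; o=np.array(c["origin"])
    return (o+v*(z-o[2])/v[2])[:2]
def fit(loc,w):
    """planar pose x,y,yaw"""
    M=lambda p:np.array([[np.cos(p[2]),-np.sin(p[2])],[np.sin(p[2]),np.cos(p[2])]])
    f=lambda p:((loc@M(p).T+p[:2])-w).ravel()
    r=least_squares(f,[.4,0,-.2]); return r.x,(f(r.x)*1e3).reshape(-1,2).round(1)
E
python3 - <<'E'
from h import *
c=get_calibration("top")
px=lambda x0,a:np.array([x0,130])+(np.array(a)+.5)/3.2-.5
W=[px(310,a) for a in [(224,22),(333,62),(194,133),(292,166),(159,239),(257,271),(122,347),(220,380)]]
L=np.array([(134,35),(134,-35),(66,31),(66,-31),(0,31),(0,-31),(-66,31),(-66,-31)])/1e3
p,e=fit(L,np.array([ray(c,a,.032) for a in W])); print("wood",p,e.tolist())
yaw=p[2]
M=np.array([[np.cos(yaw),-np.sin(yaw)],[np.sin(yaw),np.cos(yaw)]])
for x in(-99,-33,33,99): print(x,p[:2]+M@[x/1e3,0])
S=[ray(c,px(125,a),.032) for a in[(208,52),(326,85)]]
Sh=[ray(c,px(125,a),.106) for a in[(231,101),(190,221),(148,341),(113,465)]]
print("shakers g k y b",np.array(Sh))
print("steel",fit(np.array([(134,35),(134,-35),(99,0),(33,0),(-33,0),(-99,0)])/1e3,np.array(S+Sh)))
o=get_obs(); w=get_calibration("wrist"); T=rot(o["eef_rot"])
print("tool",T.round(3).tolist()); print("wristcam rel",T.T@(w["origin"]-o["eef_pos"])); print((T.T@rot(w["orientation"])).round(3).tolist())
E
```

```text
wood [ 0.54140268 -0.17565389 -0.3152468 ] [[0.6, 1.1], [0.7, -1.4], [1.1, 0.9], [-0.5, -0.9], [0.7, 1.5], [-1.6, -0.9], [0.4, 1.2], [-1.5, -1.6]]
-99 [ 0.44728142 -0.14495883]
-33 [ 0.51002893 -0.16542221]
33 [ 0.57277644 -0.18588558]
99 [ 0.63552395 -0.20634895]
shakers g k y b [[0.60581642 0.13952776]
 [0.54226782 0.1576918 ]
 [0.47991437 0.17605415]
 [0.41678345 0.19048469]]
steel (array([ 0.51133618,  0.1662608 , -0.2559571 ]), array([[-0.1, -1. ],
       [-0.5, -0.2],
       [ 1.3,  1.7],
       [ 1. ,  0.2],
       [-0.5, -1.4],
       [-1.2,  0.8]]))
tool [[0.953, 0.304, -0.0], [0.304, -0.953, 0.002], [0.0, -0.002, -1.0]]
wristcam rel [ 8.35137646e-02 -1.17755125e-05  3.10978594e-02]
[[0.0, -0.946, -0.325], [1.0, 0.0, 0.0], [-0.0, -0.325, 0.946]]
```

Request:
{"method": "drive_tool", "body": {"increments": [[[0.1, -0.05, 0], 0.04], [[0.24, -0.13, 0], 0.09], [[0.4, -0.22, 0], 0.15], [[0.55, -0.31, 0], 0.21], [[0.7, -0.39, 0], 0.27], [[0.83, -0.46, 0], 0.32], [[0.92, -0.51, 0], 0.36], [[0.946, -0.53, 0], 0.378]], "claw": 0}}

```text
time_s: 1.1
eef_pos: [0.3607, -0.3483, 0.4043]
eef_rot: [-0.0, 0.99, -0.142, -0.0]
wrist_force: [0.4, -1.4, -1.0]
opening: 0.999
```

```bash
cat >> h.py <<'E'
PICK=dict(g=(.606,.1405),k=(.5425,.158),y=(.4795,.1755),b=(.4165,.191))
PLACE=dict(b=(.6355,-.2063),y=(.5728,-.1859),k=(.5100,-.1654),g=(.4473,-.1450))
def go(x,y,z=None):
    """units (of 250 mm) along tool axes from measured pose to x,y,z"""
    o=get_obs(); p=o["eef_pos"]; T=rot(o["eef_rot"])
    d=np.array([x,y,p[2] if z is None else z])-p
    return (T.T@d/.25).round(3)
def st():
    o=get_obs(); T=rot(o["eef_rot"])
    print(round(o["time_s"],2),o["eef_pos"].round(4),"yaw",np.arctan2(T[1,0],T[0,0]).round(3),"tilt",T[:2,2].round(4),"F",o["wrist_force"].round(1),"op",round(o["opening"],3))
E
python3 - <<'E'
from h import *
st(); print(go(*PICK["b"]))
E
```

```text
1.1 [ 0.3607 -0.3483  0.4043] yaw -0.284 tilt [-0.0002  0.0009] F [ 0.4 -1.4 -1. ] op 0.999
[-3.910e-01 -2.133e+00  2.000e-03]
```

Request:
{"method": "drive_tool", "body": {"increments": [[[-0.02, -0.1, 0], 0], [[-0.04, -0.24, 0], 0], [[-0.06, -0.38, 0], 0], [[-0.09, -0.52, 0], 0], [[-0.12, -0.65, 0], 0], [[-0.15, -0.78, 0], 0], [[-0.17, -0.9, 0], 0], [[-0.19, -1.0, 0], 0]]}}

```text
time_s: 2.1
eef_pos: [0.3837, -0.0945, 0.4044]
eef_rot: [-0.0, 0.99, -0.142, -0.0]
wrist_force: [-0.3, 0.7, -0.6]
opening: 1.0
```

Request:
{"method": "drive_tool", "body": {"increments": [[[-0.02, -0.12, 0], 0], [[-0.04, -0.26, 0], 0], [[-0.07, -0.4, 0], 0], [[-0.1, -0.55, 0], 0], [[-0.13, -0.7, 0], 0], [[-0.16, -0.84, 0], 0], [[-0.18, -0.95, 0], 0], [[-0.19, -1.0, 0], 0]]}}

```text
time_s: 3.1
eef_pos: [0.4082, 0.1582, 0.4044]
eef_rot: [0.0, 0.99, -0.141, -0.0]
wrist_force: [0.5, -0.0, 0.7]
opening: 0.999
```

```bash
python3 - <<'E'
from h import *
st(); print(go(*PICK["b"],.24))
cv2.imwrite("pics/w1.png",camera("wrist"))
E
```

```text
3.1 [0.4082 0.1582 0.4044] yaw -0.283 tilt [-0.0008  0.    ] F [ 0.5 -0.   0.7] op 0.999
[-0.004 -0.135  0.658]
```

View pics/w1.png

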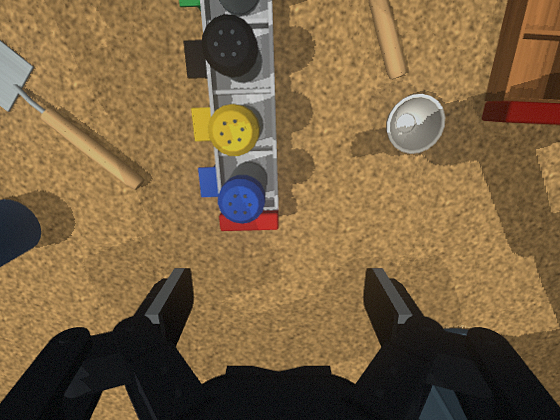

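The wrist view shows the blue lid at (241,198), yellow at (233,129) and black at (230,43). I'll check these against the top-camera estimate.

```bash
python3 - <<'E'
from h import *
w=get_calibration("wrist")
for p in[(241,198),(233,129),(230,43)]: print(ray(w,p,.110))
print(go(*PICK["b"],.24))
E
```

```text
[0.42104907 0.19000058]
[0.48095333 0.17714495]
[0.54342968 0.15825533]
[-0.005 -0.133  0.658]
```

Request:
{"method": "drive_tool", "body": {"increments": [[[0, -0.07, 0], 0], [[0, -0.133, 0.05], 0], [[0, -0.133, 0.2], 0], [[0, -0.133, 0.35], 0], [[0, -0.133, 0.48], 0], [[0, -0.133, 0.58], 0], [[0, -0.133, 0.64], 0], [[0, -0.133, 0.66], 0]]}}

```text
time_s: 4.15
eef_pos: [0.4184, 0.1883, 0.2391]
eef_rot: [0.0, 0.99, -0.142, -0.001]
wrist_force: [-0.7, -0.7, 0.5]
opening: 0.999
```

Request:
{"method": "drive_tool", "body": {"increments": [[[0, 0, 0], 0], [[0, 0, 0], 0], [[0, 0, 0], 0], [[0, 0, 0], 0], [[0, 0, 0], 0], [[0, 0, 0], 0], [[0, 0, 0], 0], [[0, 0, 0], 0]], "claw": 1}}

```text
time_s: 5.15
eef_pos: [0.4192, 0.189, 0.2408]
eef_rot: [-0.0, 0.99, -0.142, 0.001]
wrist_force: [-1.1, 1.0, 6.0]
opening: 0.512
```

```bash
python3 - <<'E'
from h import *
st()
cv2.imwrite("pics/w2.png",cv2.hconcat([camera("wrist"),camera("scene")])[:, ::1])
a=cv2.imread("pics/w2.png"); cv2.imwrite("pics/w2.png",cv2.resize(a,(800,300)))
E
```

```text
5.15 [0.4192 0.189  0.2408] yaw -0.285 tilt [0.0023 0.0005] F [-1.1  1.   6. ] op 0.512
```

View pics/w2.png

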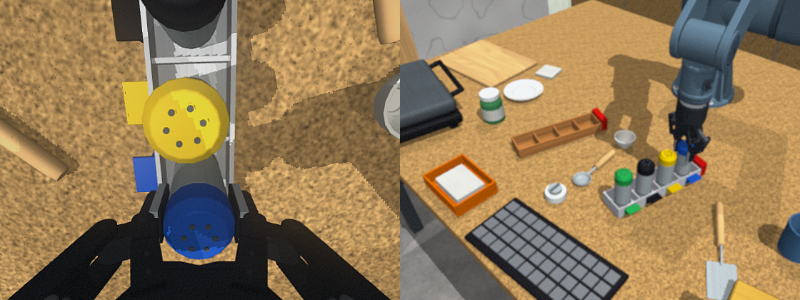

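The wrist and scene views show the blue shaker centred between the closed pads (opening 43.5 mm), and the others upright. Next I lift it.

Request:
{"method": "drive_tool", "body": {"increments": [[[0, 0, -0.02], 0], [[0, 0, -0.08], 0], [[0, 0, -0.18], 0], [[0, 0, -0.3], 0], [[0, 0, -0.42], 0], [[0, 0, -0.52], 0], [[0, 0, -0.58], 0], [[0, 0, -0.6], 0]]}}

```text
time_s: 6.25
eef_pos: [0.4186, 0.1888, 0.3907]
eef_rot: [-0.0, 0.99, -0.142, 0.001]
wrist_force: [-0.5, -0.5, -1.0]
opening: 0.512
```

```bash
python3 - <<'E'
from h import *
st(); print(go(*PLACE["b"]))
E
```

```text
6.25 [0.4186 0.1888 0.3907] yaw -0.285 tilt [0.0015 0.0002] F [-0.5 -0.5 -1. ] op 0.512
[1.277e+00 1.273e+00 1.000e-03]
```

Request:
{"method": "drive_tool", "body": {"increments": [[[0.03, 0.03, 0], 0], [[0.1, 0.1, 0], 0], [[0.19, 0.19, 0], 0], [[0.29, 0.29, 0], 0], [[0.39, 0.39, 0], 0], [[0.49, 0.49, 0], 0], [[0.59, 0.59, 0], 0], [[0.69, 0.69, 0], 0]]}}

```text
time_s: 7.25
eef_pos: [0.5358, -0.0271, 0.3881]
eef_rot: [-0.0, 0.99, -0.142, -0.001]
wrist_force: [0.3, 0.2, -0.6]
opening: 0.507
```

Request:
{"method": "drive_tool", "body": {"increments": [[[0.1, 0.1, 0], 0], [[0.2, 0.2, 0], 0], [[0.3, 0.3, 0], 0], [[0.4, 0.4, 0], 0], [[0.48, 0.48, 0], 0], [[0.54, 0.54, 0], 0], [[0.58, 0.575, 0], 0], [[0.588, 0.584, 0], 0]]}}

```text
time_s: 8.25
eef_pos: [0.6356, -0.2076, 0.3884]
eef_rot: [-0.0, 0.99, -0.142, -0.001]
wrist_force: [-0.3, 0.4, -1.7]
opening: 0.506
```

```bash
python3 - <<'E'
from h import *
st(); print(go(*PLACE["b"],.242))
cv2.imwrite("pics/w3.png",camera("wrist"))
E
```

```text
8.25 [ 0.6356 -0.2076  0.3884] yaw -0.286 tilt [-0.0017  0.0009] F [-0.3  0.4 -1.7] op 0.506
[-0.001 -0.005  0.586]
```

View pics/w3.png

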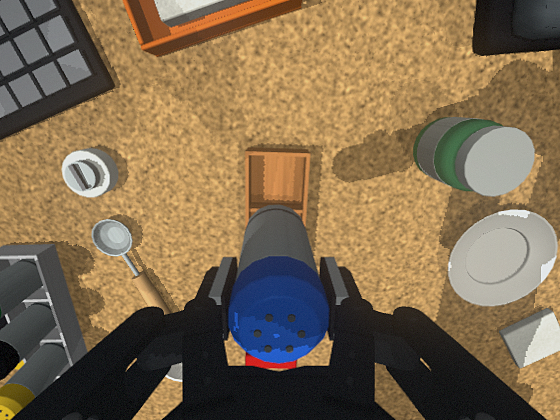

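The view shows the wooden rack's far corners at (247,150) and (310,150). The shaker's base is in line with the row.

```bash
python3 - <<'E'
from h import *
w=get_calibration("wrist"); s=np.array([.5414,-.1757]); y=-.3152
M=np.array([[np.cos(y),-np.sin(y)],[np.sin(y),np.cos(y)]])
for p in[(247,150),(310,150)]: print(M.T@(ray(w,p,.032)-s))
E
```

```text
[0.13611157 0.03340565]
[ 0.13812478 -0.03403052]
```

Request:
{"method": "drive_tool", "body": {"increments": [[[0, -0.003, 0.03], 0], [[0, -0.005, 0.1], 0], [[0, -0.005, 0.19], 0], [[0, -0.005, 0.28], 0], [[0, -0.005, 0.36], 0], [[0, -0.005, 0.42], 0], [[0, -0.005, 0.45], 0], [[0, -0.005, 0.46], 0]]}}

```text
time_s: 9.3
eef_pos: [0.6361, -0.2055, 0.2744]
eef_rot: [-0.0, 0.99, -0.142, -0.0]
wrist_force: [0.5, -0.1, -1.1]
opening: 0.512
```

Request:
{"method": "drive_tool", "body": {"increments": [[[0.006, 0, 0.03], 0], [[0.006, 0, 0.06], 0], [[0.006, 0, 0.09], 0], [[0.006, 0, 0.11], 0], [[0.006, 0, 0.12], 0], [[0.006, 0, 0.126], 0], [[0.006, 0, 0.13], 0], [[0.006, 0, 0.13], 0]]}}

```text
time_s: 10.3
eef_pos: [0.6375, -0.206, 0.2423]
eef_rot: [0.0, 0.99, -0.142, 0.0]
wrist_force: [-0.3, 0.0, -2.0]
opening: 0.51
```

Request:
{"method": "drive_tool", "body": {"increments": [[[0, 0, 0.002], 0], [[0, 0, 0.004], 0], [[0, 0, 0.006], 0], [[0, 0, 0.008], 0], [[0, 0, 0.008], 0], [[0, 0, 0.008], 0], [[0, 0, 0.008], 0], [[0, 0, 0.008], 0]]}}

```text
time_s: 11.3
eef_pos: [0.6376, -0.206, 0.2409]
eef_rot: [0.0, 0.99, -0.142, 0.0]
wrist_force: [-0.3, 1.7, 5.9]
opening: 0.507
```

Request:
{"method": "drive_tool", "body": {"increments": [[[0, 0, 0], 0], [[0, 0, 0], 0], [[0, 0, 0], 0], [[0, 0, 0], 0], [[0, 0, 0], 0], [[0, 0, 0], 0], [[0, 0, 0], 0], [[0, 0, 0], 0]], "claw": 0}}

```text
time_s: 12.3
eef_pos: [0.6374, -0.2059, 0.2402]
eef_rot: [0.0, 0.99, -0.142, 0.0]
wrist_force: [0.2, 0.6, 0.5]
opening: 1.006
```

Request:
{"method": "drive_tool", "body": {"increments": [[[0, 0, -0.02], 0], [[0, 0, -0.08], 0], [[0, 0, -0.18], 0], [[0, 0, -0.3], 0], [[0, 0, -0.42], 0], [[0, 0, -0.52], 0], [[0, 0, -0.58], 0], [[0, 0, -0.6], 0]]}}

```text
time_s: 13.3
eef_pos: [0.6376, -0.206, 0.3918]
eef_rot: [0.0, 0.99, -0.142, 0.001]
wrist_force: [-0.0, -0.4, 0.0]
opening: 0.999
```

```bash
python3 - <<'E'
from h import *
st(); print(go(.4805,.176))
cv2.imwrite("pics/w4.png",camera("wrist"))
E
```

```text
13.3 [ 0.6376 -0.206   0.3918] yaw -0.285 tilt [ 0.0019 -0.001 ] F [-0.  -0.4  0. ] op 0.999
[-1.032 -1.29  -0.003]
```

View pics/w4.png

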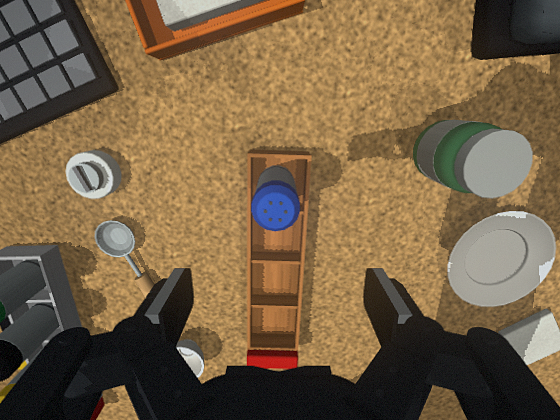

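Blue stands upright in the far place, lid at (276,206). Yellow is next.

Request:
{"method": "drive_tool", "body": {"increments": [[[-0.04, -0.05, 0], 0], [[-0.11, -0.14, 0], 0], [[-0.19, -0.24, 0], 0], [[-0.27, -0.34, 0], 0], [[-0.35, -0.44, 0], 0], [[-0.43, -0.54, 0], 0], [[-0.51, -0.64, 0], 0], [[-0.58, -0.73, 0], 0]]}}

```text
time_s: 14.35
eef_pos: [0.5481, 0.0119, 0.3888]
eef_rot: [-0.0, 0.99, -0.142, -0.001]
wrist_force: [1.2, 0.6, -0.6]
opening: 1.004
```

Request:
{"method": "drive_tool", "body": {"increments": [[[-0.08, -0.1, 0], 0], [[-0.16, -0.2, 0], 0], [[-0.24, -0.3, 0], 0], [[-0.32, -0.4, 0], 0], [[-0.39, -0.48, 0], 0], [[-0.43, -0.54, 0], 0], [[-0.45, -0.56, 0], 0], [[-0.452, -0.56, 0], 0]]}}

```text
time_s: 15.35
eef_pos: [0.4803, 0.1762, 0.3899]
eef_rot: [0.0, 0.99, -0.142, -0.0]
wrist_force: [0.2, -0.2, -0.9]
opening: 1.005
```

```bash
python3 - <<'E'
from h import *
st(); print(go(.4805,.176,.24))
E
```

```text
15.35 [0.4803 0.1762 0.3899] yaw -0.284 tilt [-0.0004 -0.0003] F [ 0.2 -0.2 -0.9] op 1.005
[0.001 0.    0.6  ]
```

Request:
{"method": "drive_tool", "body": {"increments": [[[0, 0, 0.06], 0], [[0, 0, 0.16], 0], [[0, 0, 0.28], 0], [[0, 0, 0.4], 0], [[0, 0, 0.5], 0], [[0, 0, 0.57], 0], [[0, 0, 0.6], 0], [[0, 0, 0.6], 0]]}}

```text
time_s: 16.35
eef_pos: [0.4806, 0.1759, 0.24]
eef_rot: [0.0, 0.99, -0.142, -0.0]
wrist_force: [0.5, 0.3, -0.5]
opening: 1.0
```

Request:
{"method": "drive_tool", "body": {"increments": [[[0, 0, 0], 0], [[0, 0, 0], 0], [[0, 0, 0], 0], [[0, 0, 0], 0], [[0, 0, 0], 0], [[0, 0, 0], 0], [[0, 0, 0], 0], [[0, 0, 0], 0]], "claw": 1}}

```text
time_s: 17.35
eef_pos: [0.4811, 0.1763, 0.2413]
eef_rot: [-0.0, 0.99, -0.142, 0.001]
wrist_force: [-0.2, 1.5, 7.1]
opening: 0.509
```

Request:
{"method": "drive_tool", "body": {"increments": [[[0, 0, -0.02], 0], [[0, 0, -0.08], 0], [[0, 0, -0.18], 0], [[0, 0, -0.3], 0], [[0, 0, -0.42], 0], [[0, 0, -0.52], 0], [[0, 0, -0.58], 0], [[0, 0, -0.6], 0]]}}

```text
time_s: 18.35
eef_pos: [0.4805, 0.1761, 0.3912]
eef_rot: [-0.0, 0.99, -0.142, 0.001]
wrist_force: [0.8, 0.2, -2.4]
opening: 0.511
```

```bash
python3 - <<'E'
from h import *
st(); print(go(.574,-.186))
E
```

```text
18.35 [0.4805 0.1761 0.3912] yaw -0.285 tilt [0.0014 0.0001] F [ 0.8  0.2 -2.4] op 0.511
[0.766 1.285 0.   ]
```

Request:
{"method": "drive_tool", "body": {"increments": [[[0.02, 0.03, 0], 0], [[0.06, 0.1, 0], 0], [[0.12, 0.2, 0], 0], [[0.18, 0.3, 0], 0], [[0.24, 0.4, 0], 0], [[0.3, 0.5, 0], 0], [[0.36, 0.6, 0], 0], [[0.42, 0.7, 0], 0]]}}

```text
time_s: 19.35
eef_pos: [0.5319, -0.0229, 0.3886]
eef_rot: [-0.0, 0.99, -0.142, -0.001]
wrist_force: [0.3, -0.5, -2.1]
opening: 0.509
```

Request:
{"method": "drive_tool", "body": {"increments": [[[0.06, 0.1, 0], 0], [[0.12, 0.2, 0], 0], [[0.18, 0.3, 0], 0], [[0.24, 0.4, 0], 0], [[0.29, 0.49, 0], 0], [[0.33, 0.55, 0], 0], [[0.345, 0.58, 0], 0], [[0.346, 0.585, 0], 0]]}}

```text
time_s: 20.35
eef_pos: [0.574, -0.1862, 0.3899]
eef_rot: [-0.0, 0.99, -0.142, -0.0]
wrist_force: [1.0, -0.4, -1.2]
opening: 0.51
```

Request:
{"method": "drive_tool", "body": {"increments": [[[0, 0, 0.03], 0], [[0, 0, 0.1], 0], [[0, 0, 0.19], 0], [[0, 0, 0.28], 0], [[0, 0, 0.36], 0], [[0, 0, 0.42], 0], [[0, 0, 0.45], 0], [[0, 0, 0.46], 0]]}}

```text
time_s: 21.35
eef_pos: [0.574, -0.1861, 0.2749]
eef_rot: [-0.0, 0.99, -0.142, -0.0]
wrist_force: [1.0, 0.6, -2.3]
opening: 0.507
```

```bash
python3 - <<'E'
from h import *
st(); print(go(.574,-.186,.2413))
cv2.imwrite("pics/w5.png",camera("wrist"))
E
```

```text
21.35 [ 0.574  -0.1861  0.2749] yaw -0.285 tilt [-0.0001  0.0001] F [ 1.   0.6 -2.3] op 0.507
[-0.    -0.     0.134]
```

View pics/w5.png

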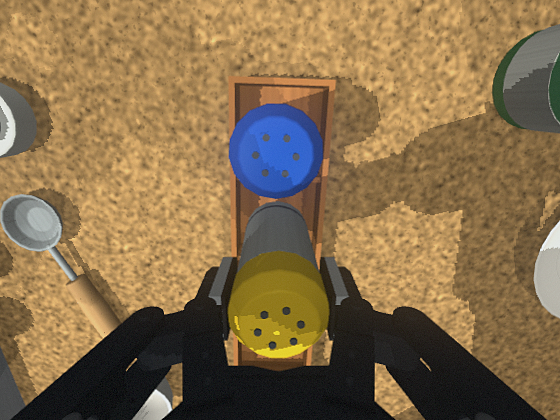

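Blue's lid is at (276,150) and yellow hangs over the second place, clear of it and in line. I'll lower it slowly to contact.

Request:
{"method": "drive_tool", "body": {"increments": [[[0, 0, 0.04], 0], [[0, 0, 0.075], 0], [[0, 0, 0.1], 0], [[0, 0, 0.118], 0], [[0, 0, 0.128], 0], [[0, 0, 0.134], 0], [[0, 0, 0.138], 0], [[0, 0, 0.138], 0]]}}

```text
time_s: 22.4
eef_pos: [0.5742, -0.1861, 0.2413]
eef_rot: [0.0, 0.99, -0.142, 0.0]
wrist_force: [0.4, 0.7, 2.1]
opening: 0.502
```

Request:
{"method": "drive_tool", "body": {"increments": [[[0, 0, 0], 0], [[0, 0, 0], 0], [[0, 0, 0], 0], [[0, 0, 0], 0], [[0, 0, 0], 0], [[0, 0, 0], 0], [[0, 0, 0], 0], [[0, 0, 0], 0]], "claw": 0}}

```text
time_s: 23.4
eef_pos: [0.574, -0.1861, 0.2407]
eef_rot: [0.0, 0.99, -0.142, 0.0]
wrist_force: [0.1, 1.0, -0.5]
opening: 0.998
```

Request:
{"method": "drive_tool", "body": {"increments": [[[0, 0, -0.02], 0], [[0, 0, -0.08], 0], [[0, 0, -0.18], 0], [[0, 0, -0.3], 0], [[0, 0, -0.42], 0], [[0, 0, -0.52], 0], [[0, 0, -0.58], 0], [[0, 0, -0.6], 0]]}}

```text
time_s: 24.4
eef_pos: [0.5741, -0.1861, 0.3922]
eef_rot: [0.0, 0.99, -0.142, 0.001]
wrist_force: [0.3, -0.1, -1.1]
opening: 0.997
```

```bash
python3 - <<'E'
from h import *
st(); print(go(.543,.158))
E
```

```text
24.4 [ 0.5741 -0.1861  0.3922] yaw -0.285 tilt [ 0.0018 -0.001 ] F [ 0.3 -0.1 -1.1] op 0.997
[-0.506 -1.286 -0.002]
```

Request:
{"method": "drive_tool", "body": {"increments": [[[-0.02, -0.05, 0], 0], [[-0.06, -0.14, 0], 0], [[-0.1, -0.24, 0], 0], [[-0.14, -0.35, 0], 0], [[-0.18, -0.46, 0], 0], [[-0.22, -0.57, 0], 0], [[-0.26, -0.67, 0], 0], [[-0.3, -0.76, 0], 0]]}}

```text
time_s: 25.4
eef_pos: [0.5543, 0.02, 0.3896]
eef_rot: [-0.0, 0.99, -0.141, -0.001]
wrist_force: [-0.2, -0.6, 0.3]
opening: 0.998
```

Request:
{"method": "drive_tool", "body": {"increments": [[[-0.04, -0.1, 0], 0], [[-0.08, -0.2, 0], 0], [[-0.12, -0.3, 0], 0], [[-0.155, -0.39, 0], 0], [[-0.18, -0.46, 0], 0], [[-0.2, -0.51, 0], 0], [[-0.206, -0.526, 0], 0], [[-0.206, -0.526, 0], 0]]}}

```text
time_s: 26.4
eef_pos: [0.543, 0.158, 0.3906]
eef_rot: [0.0, 0.99, -0.142, -0.0]
wrist_force: [-0.9, 0.2, -0.5]
opening: 0.998
```

```bash
python3 - <<'E'
from h import *
st(); print(go(.543,.158,.24))
cv2.imwrite("pics/w6.png",cv2.resize(cv2.hconcat([camera("wrist"),camera("scene")]),(800,300)))
E
```

```text
26.4 [0.543  0.158  0.3906] yaw -0.285 tilt [-0.0001 -0.0002] F [-0.9  0.2 -0.5] op 0.998
[ 0.    -0.     0.602]
```

View pics/w6.png

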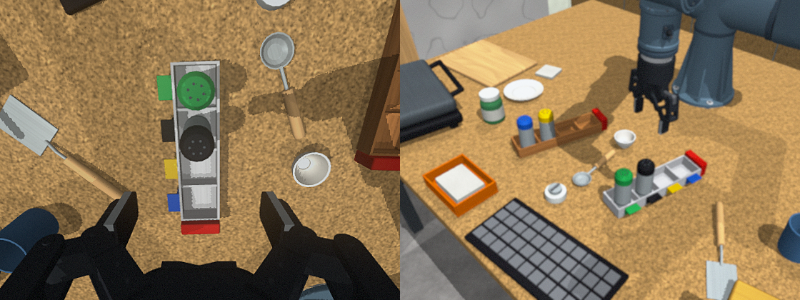

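The scene view shows blue and yellow upright in the two far places. Black (197,142) and green (197,90) are undisturbed, and the arm is above black.

Request:
{"method": "drive_tool", "body": {"increments": [[[0, 0, 0.06], 0], [[0, 0, 0.16], 0], [[0, 0, 0.28], 0], [[0, 0, 0.4], 0], [[0, 0, 0.5], 0], [[0, 0, 0.57], 0], [[0, 0, 0.6], 0], [[0, 0, 0.6], 0]]}}

```text
time_s: 27.5
eef_pos: [0.543, 0.1579, 0.2405]
eef_rot: [0.0, 0.99, -0.142, -0.0]
wrist_force: [-0.7, 0.3, 0.5]
opening: 1.001
```

Request:
{"method": "drive_tool", "body": {"increments": [[[0, 0, 0], 0], [[0, 0, 0], 0], [[0, 0, 0], 0], [[0, 0, 0], 0], [[0, 0, 0], 0], [[0, 0, 0], 0], [[0, 0, 0], 0], [[0, 0, 0], 0]], "claw": 1}}

```text
time_s: 28.5
eef_pos: [0.5435, 0.1583, 0.2419]
eef_rot: [-0.0, 0.99, -0.142, 0.001]
wrist_force: [0.4, 1.1, 5.2]
opening: 0.508
```

Request:
{"method": "drive_tool", "body": {"increments": [[[0, 0, -0.02], 0], [[0, 0, -0.08], 0], [[0, 0, -0.18], 0], [[0, 0, -0.3], 0], [[0, 0, -0.42], 0], [[0, 0, -0.52], 0], [[0, 0, -0.58], 0], [[0, 0, -0.6], 0]]}}

```text
time_s: 29.5
eef_pos: [0.5429, 0.158, 0.3917]
eef_rot: [-0.0, 0.99, -0.142, 0.001]
wrist_force: [-0.8, -0.2, -3.5]
opening: 0.511
```

```bash
python3 - <<'E'
from h import *
st(); print(go(.511,-.1657))
E
```

```text
29.5 [0.5429 0.158  0.3917] yaw -0.285 tilt [0.0012 0.    ] F [-0.8 -0.2 -3.5] op 0.511
[ 0.241  1.279 -0.   ]
```

Request:
{"method": "drive_tool", "body": {"increments": [[[0.01, 0.03, 0], 0], [[0.02, 0.1, 0], 0], [[0.04, 0.2, 0], 0], [[0.06, 0.3, 0], 0], [[0.08, 0.4, 0], 0], [[0.1, 0.5, 0], 0], [[0.12, 0.6, 0], 0], [[0.14, 0.7, 0], 0]]}}

```text
time_s: 30.5
eef_pos: [0.5265, -0.0216, 0.3896]
eef_rot: [0.0, 0.99, -0.142, -0.001]
wrist_force: [0.9, -0.0, -3.5]
opening: 0.508
```

Request:
{"method": "drive_tool", "body": {"increments": [[[0.02, 0.1, 0], 0], [[0.04, 0.2, 0], 0], [[0.06, 0.3, 0], 0], [[0.075, 0.4, 0], 0], [[0.09, 0.48, 0], 0], [[0.098, 0.54, 0], 0], [[0.1, 0.57, 0], 0], [[0.101, 0.579, 0], 0]]}}

```text
time_s: 31.5
eef_pos: [0.5108, -0.1659, 0.3906]
eef_rot: [-0.0, 0.99, -0.142, -0.0]
wrist_force: [-0.9, -0.3, -2.6]
opening: 0.509
```

Request:
{"method": "drive_tool", "body": {"increments": [[[0, 0, 0.03], 0], [[0, 0, 0.1], 0], [[0, 0, 0.19], 0], [[0, 0, 0.28], 0], [[0, 0, 0.36], 0], [[0, 0, 0.42], 0], [[0, 0, 0.45], 0], [[0, 0, 0.46], 0]]}}

```text
time_s: 32.5
eef_pos: [0.5109, -0.1656, 0.2753]
eef_rot: [-0.0, 0.99, -0.142, -0.0]
wrist_force: [0.2, 0.2, -3.2]
opening: 0.506
```

```bash
python3 - <<'E'
from h import *
st(); print(go(.511,-.1657,.2419))
E
```

```text
32.5 [ 0.5109 -0.1656  0.2753] yaw -0.285 tilt [-0.0004  0.0003] F [ 0.2  0.2 -3.2] op 0.506
[0.001 0.    0.133]
```

Request:
{"method": "drive_tool", "body": {"increments": [[[0, 0, 0.04], 0], [[0, 0, 0.075], 0], [[0, 0, 0.1], 0], [[0, 0, 0.118], 0], [[0, 0, 0.128], 0], [[0, 0, 0.134], 0], [[0, 0, 0.138], 0], [[0, 0, 0.138], 0]]}}

```text
time_s: 33.5
eef_pos: [0.5112, -0.1658, 0.2419]
eef_rot: [0.0, 0.99, -0.142, 0.0]
wrist_force: [-0.8, 1.9, 3.9]
opening: 0.505
```

Contact again (+3.9 N against -3 N hanging), so I release.

Request:
{"method": "drive_tool", "body": {"increments": [[[0, 0, 0], 0], [[0, 0, 0], 0], [[0, 0, 0], 0], [[0, 0, 0], 0], [[0, 0, 0], 0], [[0, 0, 0], 0], [[0, 0, 0], 0], [[0, 0, 0], 0]], "claw": 0}}

```text
time_s: 34.5
eef_pos: [0.5109, -0.1658, 0.2412]
eef_rot: [-0.0, 0.99, -0.142, -0.0]
wrist_force: [-0.4, 0.2, -0.9]
opening: 0.999
```

Request:
{"method": "drive_tool", "body": {"increments": [[[0, 0, -0.02], 0], [[0, 0, -0.08], 0], [[0, 0, -0.18], 0], [[0, 0, -0.3], 0], [[0, 0, -0.42], 0], [[0, 0, -0.52], 0], [[0, 0, -0.58], 0], [[0, 0, -0.6], 0]]}}

```text
time_s: 35.5
eef_pos: [0.511, -0.1658, 0.3925]
eef_rot: [0.0, 0.99, -0.142, 0.001]
wrist_force: [-0.4, 0.2, -0.7]
opening: 0.998
```

```bash
python3 - <<'E'
from h import *
st(); print(go(.6065,.140))
E
```

```text
35.5 [ 0.511  -0.1658  0.3925] yaw -0.285 tilt [ 0.0017 -0.001 ] F [-0.4  0.2 -0.7] op 0.998
[ 2.300e-02 -1.281e+00 -1.000e-03]
```

Request:
{"method": "drive_tool", "body": {"increments": [[[0, -0.05, 0], 0], [[0, -0.14, 0], 0], [[0.01, -0.24, 0], 0], [[0.01, -0.35, 0], 0], [[0.01, -0.46, 0], 0], [[0.01, -0.57, 0], 0], [[0.01, -0.67, 0], 0], [[0.01, -0.76, 0], 0]]}}

```text
time_s: 36.5
eef_pos: [0.5665, 0.0177, 0.3896]
eef_rot: [-0.0, 0.99, -0.142, -0.001]
wrist_force: [0.2, 0.5, -0.6]
opening: 0.997
```

Request:
{"method": "drive_tool", "body": {"increments": [[[0, -0.1, 0], 0], [[0, -0.2, 0], 0], [[0.01, -0.3, 0], 0], [[0.013, -0.39, 0], 0], [[0.013, -0.46, 0], 0], [[0.013, -0.51, 0], 0], [[0.013, -0.521, 0], 0], [[0.013, -0.521, 0], 0]]}}

```text
time_s: 37.5
eef_pos: [0.6064, 0.1398, 0.3911]
eef_rot: [0.0, 0.99, -0.142, -0.0]
wrist_force: [0.5, -0.3, -0.4]
opening: 0.999
```

```bash
python3 - <<'E'
from h import *
st(); print(go(.6065,.14,.24))
cv2.imwrite("pics/w7.png",cv2.resize(cv2.hconcat([camera("wrist"),camera("scene")]),(800,300)))
E
```

```text
37.5 [0.6064 0.1398 0.3911] yaw -0.285 tilt [-0.0002 -0.0003] F [ 0.5 -0.3 -0.4] op 0.999
[ 0.    -0.001  0.605]
```

View pics/w7.png

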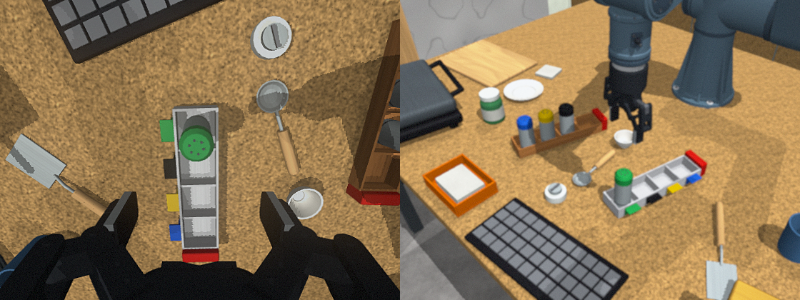

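Three shakers stand upright in the wooden rack. Green (196,143) is the last one, and the arm is above it.

Request:
{"method": "drive_tool", "body": {"increments": [[[0, 0, 0.06], 0], [[0, 0, 0.16], 0], [[0, 0, 0.28], 0], [[0, 0, 0.4], 0], [[0, 0, 0.5], 0], [[0, 0, 0.57], 0], [[0, 0, 0.6], 0], [[0, 0, 0.6], 0]]}}

```text
time_s: 38.6
eef_pos: [0.6064, 0.1399, 0.241]
eef_rot: [0.0, 0.99, -0.142, -0.0]
wrist_force: [-0.1, 0.6, -0.1]
opening: 1.0
```

Request:
{"method": "drive_tool", "body": {"increments": [[[0, 0, 0], 0], [[0, 0, 0], 0], [[0, 0, 0], 0], [[0, 0, 0], 0], [[0, 0, 0], 0], [[0, 0, 0], 0], [[0, 0, 0], 0], [[0, 0, 0], 0]], "claw": 1}}

```text
time_s: 39.6
eef_pos: [0.607, 0.1402, 0.2425]
eef_rot: [-0.0, 0.99, -0.142, 0.001]
wrist_force: [0.2, 1.5, 4.6]
opening: 0.507
```

Request:
{"method": "drive_tool", "body": {"increments": [[[0, 0, -0.02], 0], [[0, 0, -0.08], 0], [[0, 0, -0.18], 0], [[0, 0, -0.3], 0], [[0, 0, -0.42], 0], [[0, 0, -0.52], 0], [[0, 0, -0.58], 0], [[0, 0, -0.6], 0]]}}

```text
time_s: 40.6
eef_pos: [0.6065, 0.1399, 0.3923]
eef_rot: [-0.0, 0.99, -0.142, 0.001]
wrist_force: [0.7, -0.2, -2.2]
opening: 0.507
```

```bash
python3 - <<'E'
from h import *
st(); print(go(.448,-.1453))
E
```

```text
40.6 [0.6065 0.1399 0.3923] yaw -0.285 tilt [ 0.0014 -0.    ] F [ 0.7 -0.2 -2.2] op 0.507
[-2.880e-01  1.273e+00 -1.000e-03]
```

Request:
{"method": "drive_tool", "body": {"increments": [[[-0.01, 0.03, 0], 0], [[-0.02, 0.1, 0], 0], [[-0.04, 0.2, 0], 0], [[-0.06, 0.3, 0], 0], [[-0.08, 0.4, 0], 0], [[-0.1, 0.5, 0], 0], [[-0.13, 0.6, 0], 0], [[-0.16, 0.7, 0], 0]]}}

```text
time_s: 41.6
eef_pos: [0.5175, -0.0182, 0.3902]
eef_rot: [0.0, 0.99, -0.142, -0.001]
wrist_force: [-0.3, -0.9, -1.0]
opening: 0.506
```

Request:
{"method": "drive_tool", "body": {"increments": [[[-0.03, 0.1, 0], 0], [[-0.05, 0.2, 0], 0], [[-0.07, 0.3, 0], 0], [[-0.09, 0.4, 0], 0], [[-0.11, 0.48, 0], 0], [[-0.12, 0.54, 0], 0], [[-0.126, 0.565, 0], 0], [[-0.128, 0.573, 0], 0]]}}

```text
time_s: 42.6
eef_pos: [0.4476, -0.1454, 0.391]
eef_rot: [-0.0, 0.99, -0.142, -0.0]
wrist_force: [0.7, 0.1, -1.2]
opening: 0.507
```

Request:
{"method": "drive_tool", "body": {"increments": [[[0, 0, 0.03], 0], [[0, 0, 0.1], 0], [[0, 0, 0.19], 0], [[0, 0, 0.28], 0], [[0, 0, 0.36], 0], [[0, 0, 0.42], 0], [[0, 0, 0.45], 0], [[0, 0, 0.46], 0]]}}

```text
time_s: 43.6
eef_pos: [0.4479, -0.1451, 0.2759]
eef_rot: [-0.0, 0.99, -0.142, -0.0]
wrist_force: [-0.2, 0.1, -1.9]
opening: 0.507
```

```bash
python3 - <<'E'
from h import *
st(); print(go(.448,-.1453,.2425))
E
```

```text
43.6 [ 0.4479 -0.1451  0.2759] yaw -0.285 tilt [-0.0002  0.0002] F [-0.2  0.1 -1.9] op 0.507
[0.    0.001 0.134]
```

Request:
{"method": "drive_tool", "body": {"increments": [[[0, 0, 0.04], 0], [[0, 0, 0.075], 0], [[0, 0, 0.1], 0], [[0, 0, 0.118], 0], [[0, 0, 0.128], 0], [[0, 0, 0.134], 0], [[0, 0, 0.138], 0], [[0, 0, 0.138], 0]]}}

```text
time_s: 44.6
eef_pos: [0.4482, -0.1453, 0.2424]
eef_rot: [0.0, 0.99, -0.142, 0.0]
wrist_force: [-1.4, 2.0, 5.4]
opening: 0.507
```

Request:
{"method": "drive_tool", "body": {"increments": [[[0, 0, 0], 0], [[0, 0, 0], 0], [[0, 0, 0], 0], [[0, 0, 0], 0], [[0, 0, 0], 0], [[0, 0, 0], 0], [[0, 0, 0], 0], [[0, 0, 0], 0]], "claw": 0}}

```text
time_s: 45.6
eef_pos: [0.4478, -0.1452, 0.2417]
eef_rot: [0.0, 0.99, -0.142, -0.0]
wrist_force: [-0.6, -0.2, -0.4]
opening: 1.002
```

Request:
{"method": "drive_tool", "body": {"increments": [[[0, 0, -0.02], 0], [[0, 0, -0.08], 0], [[0, 0, -0.18], 0], [[0, 0, -0.3], 0], [[0, 0, -0.42], 0], [[0, 0, -0.52], 0], [[0, 0, -0.58], 0], [[0, 0, -0.6], 0]]}}

```text
time_s: 46.6
eef_pos: [0.4479, -0.1452, 0.3929]
eef_rot: [0.0, 0.99, -0.142, 0.001]
wrist_force: [1.0, 0.1, -1.3]
opening: 1.0
```

Request:
{"method": "drive_tool", "body": {"increments": [[[0, -0.08, 0], 0], [[0, -0.2, 0], 0], [[0, -0.35, 0], 0], [[0, -0.5, 0], 0], [[0, -0.65, 0], 0], [[0, -0.75, 0], 0], [[0, -0.8, 0], 0], [[0, -0.8, 0], 0]]}}

```text
time_s: 47.6
eef_pos: [0.504, 0.047, 0.3911]
eef_rot: [0.0, 0.99, -0.141, -0.001]
wrist_force: [0.4, -0.2, 0.7]
opening: 0.997
```

```bash
python3 - <<'E'
from h import *
st()
cv2.imwrite("pics/f.png",cv2.hconcat([cv2.resize(camera("top")[130:310,310:430],None,fx=3,fy=3),cv2.resize(camera("scene")[120:300,130:280],None,fx=2.9,fy=3)]))
E
```

```text
47.6 [0.504  0.047  0.3911] yaw -0.284 tilt [-0.0013 -0.    ] F [ 0.4 -0.2  0.7] op 0.997
```

View pics/f.png

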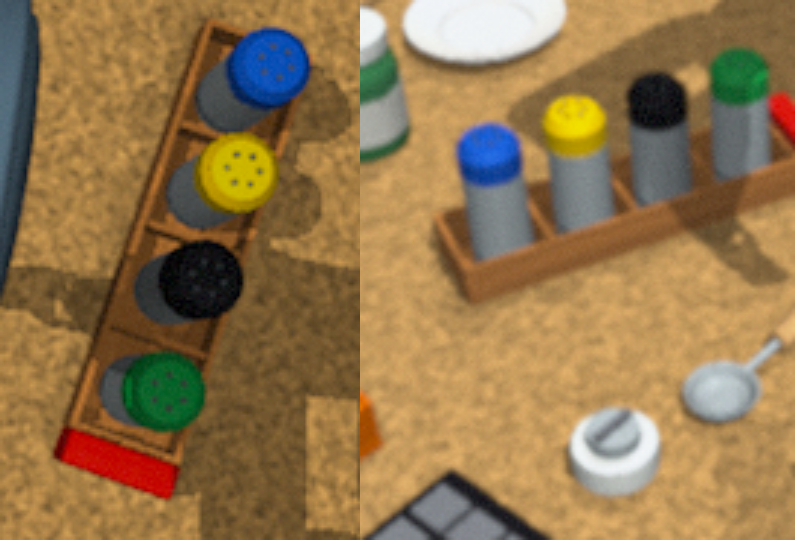

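All four stand upright in the order green, black, yellow, blue from the red block. I'll check the lid positions numerically, then hand in.

```bash
python3 - <<'E'
from h import *
c=get_calibration("top"); s=np.array([.5414,-.1757]); y=-.3152
M=np.array([[np.cos(y),-np.sin(y)],[np.sin(y),np.cos(y)]])
L=[]
for p in[(163,391),(201,280),(237,173),(269,67)]:
    L.append((M.T@(ray(c,np.array([310,130])+(np.array(p)+.5)/3-.5,.110)-s)*1e3).round(1))
print(L)
if all(np.abs(l-[x,0]).max()<9 for l,x in zip(L,(-99,-33,33,99))): print("ok",hand_in())
E
```

```text
[array([-98.5,   4.9]), array([-34. ,   4.3]), array([29.4,  3.9]), array([92.7,  5.5])]
the job is handed in; nothing more can be done
ok None
```

All four shakers are in the wooden rack in reverse order. Counted from its red block they stand green, black, yellow, blue; in the metal rack they started blue, yellow, black, green. The job was handed in at about 48 s on the robot's clock, against the 115 s limit.

- **Placing:** each shaker was lowered until the wrist force showed contact (about 2 to 6 N), then released. The gripper was raised and moved clear of everything before hand-in.
- **Last picture:** all four stand upright in separate places, with nothing knocked over.
- **Position check:** from the top camera, the lid centres are within 6.3 mm of the place centres along the row and 5.5 mm across it, against the 13 mm allowed.
- **Disagreement:** the measured arm position at release put each shaker within about 2 mm of its place centre, tighter than the camera shows. I put the gap down to reading pixels off the picture, the 2 mm camera calibration and small offsets. I did not adjust anything, since both readings are well inside the tolerance.

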